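# Put the studio's paint containers back in their matching holders

### The job

Clear the messy board: stand each of the four closed containers upright in the rimmed holder on the grey tray whose shape and size match its foot (spray can in the small round one, square bottle in the square one, jar in the large round one, oblong tin in the oblong one). Load the two tall ones into the back row first, in either order, and only then the two low ones in front. Set them down without dropping them, fully inside the rims, and leave the two open paint cups where they stand.

Things in the scene. Friction and masses are not known exactly. Their poses are not given: they have to be found in the camera images.
- can_mid (a point): tall white spray can with a grey band and a narrower black cap, 140 mm high; straight round body 48 mm across from the foot to 108 mm up, cap 36 mm across above. Stands upright at the start on the plywood board (4 mm thick). Point: on its axis, 70 mm above its foot; its z axis points up
- bottle_mid (a point): tall square amber bottle with paper label and round white cap, 140 mm high; straight square body 48 x 48 mm from the foot to 108 mm up, cap 32 mm across above. Stands upright on the board. Point: on its axis, 70 mm above its foot; x and y axes square to its sides; its z axis points up
- jar_mid (a point): low round white jar with a black lid, 64 mm across, straight-sided, 62 mm high. Stands upright on the board. Point: on its axis, 31 mm above its foot; its z axis points up
- tin_mid (a point): low oblong steel tin, body 76 mm (its x) by 42 mm (its y), 54 mm high, with a small black screw cap 22 mm across and 10 mm high near one end of the top. Stands upright on the board. Point: at the centre of the body's outline, 32 mm above its foot; its z axis points up
- holder_can: small round rimmed holder for the spray can, inside 64 mm across, in the tray's back row (the row farther from the robot); 11 mm high overall, fixed on the grey tray; the floor inside is 3 mm above the holder's underside and the dark rim stands 8 mm above that floor, 4 mm thick. Origin: centre of its underside (4 mm above the table); its z axis points up
- holder_bottle: square rimmed holder for the square bottle, inside 64 x 64 mm, in the tray's back row; x and y axes square to its sides; 11 mm high overall, fixed on the grey tray; the floor inside is 3 mm above the holder's underside and the dark rim stands 8 mm above that floor, 4 mm thick. Origin: centre of its underside (4 mm above the table); its z axis points up
- holder_jar: large round rimmed holder for the jar, inside 80 mm across, in the tray's front row (nearer the robot); 11 mm high overall, fixed on the grey tray; the floor inside is 3 mm above the holder's underside and the dark rim stands 8 mm above that floor, 4 mm thick. Origin: centre of its underside (4 mm above the table); its z axis points up
- holder_tin: oblong rimmed holder for the tin, inside 92 mm (its x) by 58 mm (its y), in the tray's front row; 11 mm high overall, fixed on the grey tray; the floor inside is 3 mm above the holder's underside and the dark rim stands 8 mm above that floor, 4 mm thick. Origin: centre of its underside (4 mm above the table); its z axis points up
- cup_a_mid (a point): open white cup of yellow paint, 75 mm high, 64 mm across at the rim, 50 mm at the foot, standing among the containers on the board; leave it alone. Point: on its axis, half-way up (37.5 mm)
- cup_b_mid (a point): open white cup of green paint, the same size, also standing on the board; leave it alone. Point: on its axis, half-way up (37.5 mm)

How it is judged:
By the outcome, as a careful person would: the job done as asked, in the order asked, and still so for the second after the job is handed in, with the robot touching nothing.
It also fails if it takes over 122 s, if anything falls off the work surface, if the arm or the gripper's body presses on something with over 40 N, if the wrist force passes 120 N, or if a joint passes its speed limit or range.

### The arm

A 6-joint arm with a two-finger parallel gripper is mounted at the origin on the work surface. World frame = base frame: x ahead of the robot, y to its left, z up, the work surface at z = 0. Lengths are in mm, angles in rad, forces in N, time in s.
With the tool pointing down it reaches from about 400 to 825 mm from the base axis. Payload 7 kg.
Tool frame: the origin (TCP) lies on the mounting face of the last link; the fingertips stand 173 mm ahead of it and the grasp point (between the pads) lies 155 mm ahead of it; z points along the fingers, y is the direction in which the jaws open and shut (so a half turn about z gives the same grasp; the last joint's range is limited). The gripper opens to 85 mm and grips with 20 to 120 N. Pads are 22 mm wide; open, the fingers measure 114 mm over their backs; the gripper's body (76 mm by 85 mm) begins 54 mm behind the grasp point. The pads swing forward as they close: fully open they stand 13 mm farther back than shut.
Start: joints at [1.448, 0.359, 0.012, 0, -1.224, -0.288], TCP at [269.562, 618.815, 404.702] pointing down, gripper open.
Joint ranges: [-3.07, 3.07], [-1.43, 2.12], [-1.02, 1.25], [-3.03, 1.67], [-3.05, -0], [-3.03, 3.03]. Speed limits (rad/s): [2.39, 2.39, 3.01, 3.14, 3.14, 3.14].

### API

Orientations are given as a unit quaternion [w, x, y, z].
In Python, from rig import env, imaging gives the robot as it stands.
- The arm moves only by the tool arm_command, never from a script. Its argument "series" is one flat list of numbers, 7 for each row, row after row: the shift along the tool's x, y, z in units of 0.2 m (1.0 is 0.2 m), then the turn, a rotation vector about the tool's x, y, z in units of pi/4 rad (1.0 is pi/4 rad), then the closure, from -1 (fully open) to 1 (shut). In form: [dx, dy, dz, wx, wy, wz, jaw, dx, dy, dz, wx, wy, wz, jaw, ...]. A call has 1 to 5 rows; each row shifts and turns the commanded pose from where the row before left it, along the tool's axes as they then stand; what a row does not reach is not made up. A row lasts 1/10 s, in which the tool goes at most 50 mm and 8.59 degrees, less where a joint would pass 70% of its speed; a pose out of reach is approached as far as the arm can. A call with a number of a shift or a turn outside -1 to 1 is refused whole. A call with a gripper value outside its range is refused whole. The fingers move at their own pace and stop on an object; "grip_force" is the grip in N (left out, the last holds). Time passes only in rows, so rows that do not move let the fingers close. It gives the time, the measured TCP pose, the force and the opening at its end, in the units of the state.
- env.get_obs(): the state, without advancing time (a new reading comes with each control period).
- imaging.capture(name): name is "side" or "top" or "wrist"; returns (picture, depth): 480x640x3 uint8, blue, green, red; 480x640 float32, mm along the optical axis (not along the pixel's ray), 0 where there is no reading.
- imaging.calibration(name): a dict with "fovy" (degrees; the focal length in pixels is half the picture's height over the tangent of half this angle, whatever the lens; pixels are square), "cx", "cy" (the principal point, pixels), "rvec" (rotation vector, rad) and "tvec" (3), from world to camera coordinates, as OpenCV has them. Camera axes: x right, y down, z forward; pixel columns grow to the right and rows downward; lengths in mm; the calibration is good to about 2 mm. The wrist camera is an equidistant fisheye: a pixel r from the principal point sees the ray r / f radians off the axis. A picture is of the moment at which its call begins: read the wrist's pose just before it. calibration takes no time and is no camera call; for the wrist camera it gives the pose at the moment of the call.
- env.job_done(): hands the job in, once; it reports no verdict.
The state is a dict: "clock": time; "qpos": joint angles; "joint_vel": joint speeds; "effort": joint torques, N m; "tool_pos": TCP position; "tcp_rot": TCP orientation; "ft_force": force on the tool from outside, world axes, zero at the start; "moment": the same for the moment, N m; "finger_gap": finger opening in mm.
Only numpy, scipy, OpenCV 4.12 (cv2) and the standard library are available. Lean on these libraries where they do the work, as an engineer would, in place of code of your own. Each camera call takes 0.05 s, during which the arm holds its last target. There are 200 camera calls.

## Working session

There is one attempt and no reset: what is moved stays moved. The work goes in short steps, Python scripts to look and compute and a tool call to move; the robot and the scene stay as the last step left them, time stands still between calls to the robot, and variables do not carry over. Pictures are saved under pics/ and viewed, about 12 in all and at most 16, crops included, and the job is handed in when it is done.

Besides the shell and the picture viewer there is one more tool, called after "Call:" by a JSON object that holds its "name" and its "arguments". arm_command: Moves the arm, as the interface text tells. Its arguments: {"type":"object","properties":{"series":{"type":"array"},"grip_force":{"type":"number"}},"required":["series"]}

```bash
ls; mkdir -p pics; python3 - <<'E'
from rig import env, imaging
import cv2,numpy as np
print(env.get_obs())
for n in ("top","side"):
    p,d=imaging.capture(n); cv2.imwrite(f"pics/{n}0.png",p); np.save(f"pics/{n}0.npy",d)
    print(n,imaging.calibration(n))
print(imaging.calibration("wrist"))
E
```

```text
pics
{'clock': 0.0, 'qpos': array([ 1.44810880e+00,  3.59361412e-01,  1.10444390e-02, -3.37149427e-04,
       -1.22408138e+00, -2.88064378e-01]), 'joint_vel': array([ 1.63036223e-04, -6.56127350e-06, -1.04933602e-03, -3.96831319e-05,
        1.16294037e-03, -8.42963153e-04]), 'effort': array([ 3.73063258e-04, -5.83315623e+01,  2.93435329e+01,  6.93698734e+00,
       -5.78366511e-03,  5.30552796e-06]), 'tool_pos': array([269.47355678, 618.65848629, 403.77598151]), 'tcp_rot': array([ 8.11366074e-04,  9.78972348e-01, -2.03991361e-01, -9.17970745e-05]), 'ft_force': array([ 0.22526515, -0.36713671, -1.02835107]), 'moment': array([-0.03531404, -0.03861107,  0.01849199]), 'finger_gap': 85.53880974885975}
top {'fovy': 47.02508980232928, 'cx': 323.20409325900994, 'cy': 237.84405953320356, 'rvec': array([ 2.12093765, -2.18032652,  0.10978657]), 'tvec': array([  13.58083084,  545.74419032, 1223.32177805])}
side {'fovy': 47.84447338879706, 'cx': 322.3400153196669, 'cy': 233.0394728762039, 'rvec': array([ 2.30497172, -0.12324309,  0.07203312]), 'tvec': array([-525.91311648,   97.53251974, 1030.41534041])}
{'fovy': 65.70646984690485, 'cx': 318.27267176785165, 'cy': 239.15248037233246, 'rvec': array([-1.62674361,  2.4835501 ,  0.34413908]), 'tvec': array([675.45886452, -34.76255178, 379.03398258])}
```

View pics/top0.png

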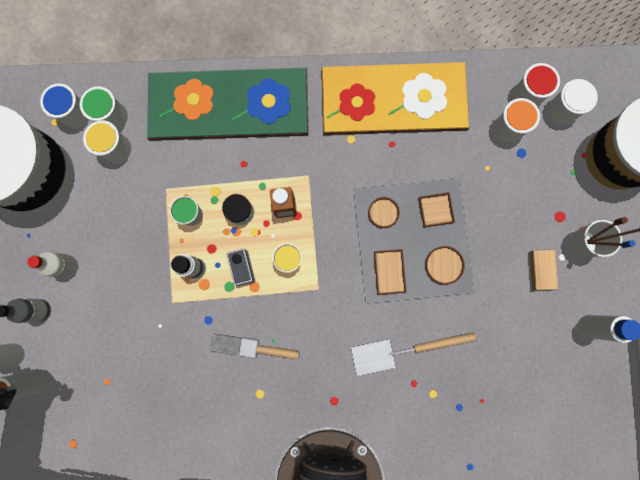

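View pics/side0.png

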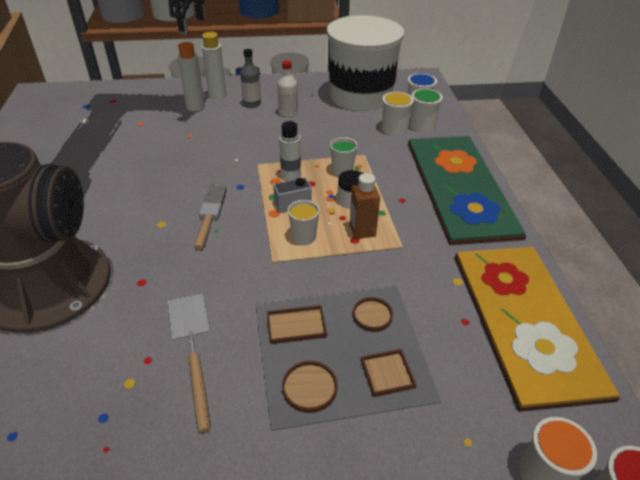

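The top view shows the board's objects, in pixels: green cup (184,209), jar (237,208), bottle (283,200), can (185,266), tin (240,266) and yellow cup (287,258). The holders are round small (383,212), square (436,209), oblong (390,271) and round large (444,265). The side view agrees with this.

```bash
cat > h.py <<'E'
from rig import env, imaging
import cv2,numpy as np
from scipy.spatial.transform import Rotation as R
def cal(n):
    c=imaging.calibration(n); f=240/np.tan(np.radians(c["fovy"]/2))
    return f,c["cx"],c["cy"],R.from_rotvec(c["rvec"]).as_matrix(),np.array(c["tvec"])
def rays(n,c,u,v):
    f,cx,cy,M,t=c
    x=(np.asarray(u,float)-cx)/f; y=(np.asarray(v,float)-cy)/f
    if n=="wrist":
        r=np.hypot(x,y)+1e-12; s=np.tan(r)/r; x=x*s;y=y*s
    return np.stack([x,y,np.ones_like(x)],-1)
def cloud(n,d,c):
    v,u=np.mgrid[:480,:640]
    return (rays(n,c,u,v)*d[...,None]-c[4])@c[3]
def onplane(n,c,uv,z):
    uv=np.asarray(uv,float); w=rays(n,c,uv[...,0],uv[...,1])@c[3]; o=-c[4]@c[3]
    return o+w*((z-o[2])/w[...,2])[...,None]
E
python3 - <<'E'
from h import *
for n in ("top","side"):
    p=cv2.imread(f"pics/{n}0.png"); d=np.load(f"pics/{n}0.npy"); c=cal(n); P=cloud(n,d,c)
    X,Y,Z=P[...,0],P[...,1],P[...,2]
    tray=(abs(X-490)<160)&(Y<-60)&(Y>-340)
    print(n,"table z",np.median(Z[(abs(X-300)<40)&(abs(Y)<100)&(d>0)]), "tray z",np.median(Z[tray&(d>0)]))
    hsv=cv2.cvtColor(p,cv2.COLOR_BGR2HSV)
    m=(tray&(hsv[...,1]>70)&(hsv[...,2]>110)).astype(np.uint8)
    k,l,s,_=cv2.connectedComponentsWithStats(m)
    for i in range(1,k):
        if s[i,4]<200: continue
        vu=np.argwhere(l==i); q=onplane(n,c,vu[:,::-1],7)[:,:2].astype(np.float32)
        print(" holder",s[i,4],np.round(cv2.minAreaRect(q),1) if 0 else [np.round(a,1) for a in cv2.minAreaRect(q)],np.round(q.mean(0),1))
    b=(abs(X-490)<180)&(Y>20)&(Y<400)&(Z>25)&(d>0)&(Z<160)
    G=np.zeros((400,400),np.uint8); xi=(X[b]-300).astype(int).clip(0,399); yi=(Y[b]-20).astype(int).clip(0,399); G[xi,yi]=1
    G=cv2.morphologyEx(G,cv2.MORPH_CLOSE,np.ones((7,7)))
    k,l,s,_=cv2.connectedComponentsWithStats(G)
    lab=l[xi,yi]; pts=P[b]
    for i in range(1,k):
        q=pts[lab==i]
        if len(q)<100: continue
        zt=np.percentile(q[:,2],97); t=q[q[:,2]>zt-7][:,:2].astype(np.float32)
        a=cv2.minAreaRect(t)
        print(" obj n",len(q),"ztop %.0f"%zt,[np.round(e,1) for e in a],"mean",np.round(t.mean(0),1),"circ",[np.round(e,1) for e in cv2.minEnclosingCircle(t)])
E
```

```text
top table z 0.8846727761270943 tray z 3.910134233724193
 holder 754 [array([ 607.1, -264.7]), array([65.1, 64.3]), np.float64(7.1)] [ 606.8 -264.5]
 holder 611 [array([ 603.5, -140.9]), array([63. , 61.4]), np.float64(88.3)] [ 604.1 -141.8]
 holder 986 [array([ 477.1, -277.2]), array([78. , 80.9]), np.float64(87.2)] [ 477.4 -277.3]
 holder 1046 [array([ 465.4, -150.8]), array([94. , 59.5]), np.float64(2.6)] [ 465.4 -150.4]
 obj n 721 ztop 70 [array([484.6, 187.2]), array([70.8, 39.4]), np.float64(16.1)] mean [495.1 188.6] circ [array([482.8, 189.5]), np.float64(38.0)]
 obj n 615 ztop 147 [array([488.5, 296.6]), array([35.1, 33.4]), np.float64(88.5)] mean [488.2 296.2] circ [array([487.2, 296.2]), np.float64(18.1)]
 obj n 656 ztop 81 [array([500.5,  78.1]), array([62. , 61.5]), np.float64(88.4)] mean [501.2  77.9] circ [array([500.2,  78.2]), np.float64(31.7)]
 obj n 724 ztop 81 [array([612.5, 304.8]), array([64.1, 61.6]), np.float64(85.8)] mean [613.6 305.6] circ [array([613.7, 304.5]), np.float64(33.0)]
 obj n 722 ztop 71 [array([617.6, 191. ]), array([61.5, 62.9]), np.float64(27.6)
[... 839 characters left out ...]
, array([38.2, 35.8]), np.float64(50.8)] mean [487.1 293.5] circ [array([484.2, 297.8]), np.float64(21.1)]
 obj n 994 ztop 79 [array([499.1,  78.6]), array([64.9, 63. ]), np.float64(48.2)] mean [498.6  79.1] circ [array([501.7,  78.2]), np.float64(34.6)]
 obj n 745 ztop 79 [array([612.2, 305.4]), array([68.9, 61.8]), np.float64(65.0)] mean [612.3 304.3] circ [array([613.1, 306.1]), np.float64(35.4)]
 obj n 501 ztop 67 [array([610.4, 194.8]), array([70.5, 48.8]), np.float64(67.7)] mean [609.8 192.9] circ [array([611.7, 194.3]), np.float64(35.3)]
 obj n 1420 ztop 144 [array([623.6,  84.7]), array([33.9, 29.4]), np.float64(81.9)] mean [623.5  82.4] circ [array([625.4,  84.8]), np.float64(17.5)]
```

```bash
cat >> h.py <<'E'
def go(x,y,z,psi):
    "print the shifts (tool axes, after turning) and the turn to bring the grasp point to x,y,z with tool x at psi deg"
    o=env.get_obs(); q=R.from_quat(np.roll(o["tcp_rot"],-1)); p=o["tool_pos"]
    T=R.from_euler("z",psi,degrees=True)*R.from_quat([1,0,0,0])
    w=(q.inv()*T).as_rotvec(); d=T.inv().apply(np.array([x,y,z+155])-p)
    print("t %.2f"%o["clock"],"tcp",np.round(p,1),"psi %.1f"%np.degrees(np.arctan2(*q.as_matrix()[1::-1,0])),"f",np.round(o["ft_force"],1),"gap %.1f"%o["finger_gap"])
    print(" turn units",np.round(w/(np.pi/4),3)," shift units",np.round(d/200,3),"mm",np.round(d,1))
E
python3 - <<'E'
from h import *
pts=[]
for n in ("top","side"):
    d=np.load(f"pics/{n}0.npy"); c=cal(n); P=cloud(n,d,c)[d>0]
    P[:,2]-= {"top":1.,"side":-.3}[n]
    b=P[(np.hypot(P[:,0]-625,P[:,1]-85)<45)]
    for lo,hi in ((40,100),(70,100),(104,118)):
        t=b[(b[:,2]>lo)&(b[:,2]<hi)][:,:2].astype(np.float32); print(n,"bottle",lo,len(t),[np.round(e,1) for e in cv2.minAreaRect(t)])
    b=P[(np.hypot(P[:,0]-485,P[:,1]-187)<55)]
    for lo,hi in ((30,63),(54,62),(64,75)):
        t=b[(b[:,2]>lo)&(b[:,2]<hi)][:,:2].astype(np.float32); print(n,"tin",lo,len(t),[np.round(e,1) for e in cv2.minAreaRect(t)],t.mean(0))
go(625,85,185,0)
p=cv2.imread("pics/top0.png")[185:285,165:305]; s=cv2.imread("pics/side0.png")[120:245,270:400]
cv2.imwrite("pics/crop.png",np.vstack([cv2.resize(p,(420*3//2,300),interpolation=2)[:, :520],cv2.resize(s,(520,300),interpolation=2)]))
E
```

```text
top bottle 40 127 [array([613.9,  72.4]), array([31.7, 64.3]), np.float64(48.7)]
top bottle 70 66 [array([614. ,  72.2]), array([31. , 64.3]), np.float64(49.6)]
top bottle 104 289 [array([625.1,  84.7]), array([48.2, 47.9]), np.float64(5.7)]
top tin 30 624 [array([484.9, 187.1]), array([76.6, 43.1]), np.float64(13.5)] [481.93546 184.18126]
top tin 54 501 [array([485. , 187.1]), array([76.6, 41.9]), np.float64(13.3)] [482.30927 186.05785]
top tin 64 73 [array([498.4, 193. ]), array([20.4, 29.8]), np.float64(57.6)] [501.99176 190.97961]
side bottle 40 654 [array([613.8,  73.2]), array([37.9, 66.7]), np.float64(51.4)]
side bottle 70 335 [array([614.6,  71.9]), array([36.8, 64.9]), np.float64(53.5)]
side bottle 104 300 [array([624.1,  83.9]), array([48.6, 48.9]), np.float64(3.9)]
side tin 30 711 [array([484. , 185.8]), array([76.7, 45.1]), np.float64(12.7)] [481.90775 176.36998]
side tin 54 384 [array([484.1, 185.8]), array([76.6, 44.9]), np.float64(13.0)] [481.17136 182.46046]
side tin 64 56 [array([501.1, 190.8]), array([19.5, 22. ]), np.float64(25.8)] [501.36017 190.68222]
t 0.10 tcp [269.5 618.7 403.9] psi -23.5 f [-0.6 -0.1 -0.6] gap 85.3
 turn units [ 0.002  0.    -0.523]  shift units [1.778 2.668 0.319] mm [355.5 533.7  63.9]
```

View pics/crop.png

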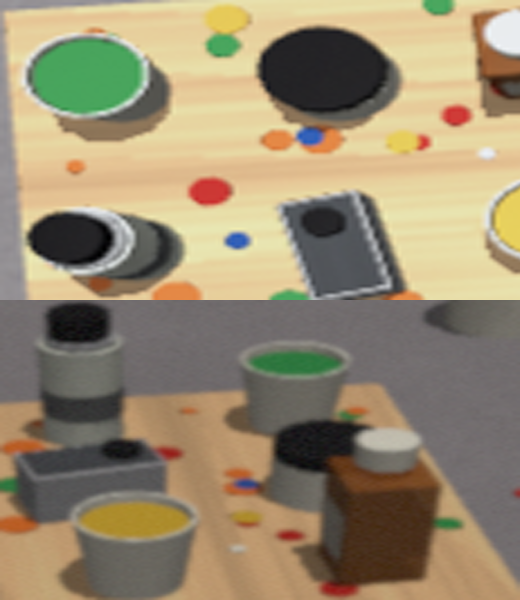

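Call:
{"name": "arm_command", "arguments": {"series": [0,0,0,0,0,-0.158,-1,0,0,0,0,0,-0.158,-1,0,0,0,0,0,-0.158,-1,0,0,0,0,0,-0.158,-1,0,0,0,0,0,0,-1]}}

```text
clock: 0.6
tool_pos: [269.5, 618.7, 404.2]
tcp_rot: [0.0, 0.999, 0.044, -0.0]
ft_force: [0.2, -0.0, 0.4]
finger_gap: 85.4
```

Call:
{"name": "arm_command", "arguments": {"series": [0.1,0.19,0,0,0,0,-1,0.1,0.19,0,0,0,0,-1,0.1,0.19,0,0,0,0,-1,0.1,0.19,0,0,0,0,-1,0.1,0.19,0,0,0,0,-1]}}

```text
clock: 1.1
tool_pos: [386.0, 436.5, 404.6]
tcp_rot: [0.0, 0.999, 0.041, -0.0]
ft_force: [0.8, 0.0, 0.8]
finger_gap: 85.5
```

Call:
{"name": "arm_command", "arguments": {"series": [0.1,0.19,0,0,0,0,-1,0.1,0.19,0,0,0,0,-1,0.1,0.19,0,0,0,0,-1,0.1,0.19,0,0,0,0,-1,0.1,0.19,0,0,0,0,-1]}}

```text
clock: 1.6
tool_pos: [501.9, 255.7, 404.8]
tcp_rot: [-0.0, 0.999, 0.041, 0.0]
ft_force: [0.5, 0.5, 0.6]
finger_gap: 85.4
```

Call:
{"name": "arm_command", "arguments": {"series": [0.1,0.18,0,0,0,0,-1,0.1,0.18,0,0,0,0,-1,0.1,0.18,0,0,0,0,-1,0.1,0.18,0,0,0,0,-1,0,0,0,0,0,0,-1]}}

```text
clock: 2.1
tool_pos: [595.1, 117.1, 404.0]
tcp_rot: [0.001, 0.999, 0.039, -0.0]
ft_force: [-1.1, -0.6, -0.9]
finger_gap: 85.6
```

```bash
python3 - <<'E'
from h import *
go(624.7,84.4,96,5)
E
```

```text
t 2.10 tcp [595.1 117.1 404. ] psi 4.4 f [-1.1 -0.6 -0.9] gap 85.6
 turn units [ 0.001  0.001 -0.012]  shift units [0.133 0.176 0.765] mm [ 26.7  35.2 153. ]
```

Call:
{"name": "arm_command", "arguments": {"series": [0.067,0.088,0,0,0,-0.012,-1,0.066,0.088,0,0,0,0,-1,0,0,0.15,0,0,0,-1,0,0,0.15,0,0,0,-1,0,0,0,0,0,0,-1]}}

```text
clock: 2.6
tool_pos: [621.5, 87.7, 340.3]
tcp_rot: [0.001, 0.999, 0.045, -0.004]
ft_force: [-0.1, -0.5, -0.2]
finger_gap: 85.5
```

```bash
python3 - <<'E'
from h import *
c=cal("wrist"); p,d=imaging.capture("wrist"); cv2.imwrite("pics/w1.png",p)
P=cloud("wrist",d,c)
b=P[(d>0)&(np.hypot(P[...,0]-625,P[...,1]-84)<55)]
for lo,hi in ((104,120),(134,152)):
    t=b[(b[:,2]>lo)&(b[:,2]<hi)]
    if len(t): print(lo,len(t),np.median(t[:,2]),[np.round(e,1) for e in cv2.minAreaRect(t[:,:2].astype(np.float32))])
go(624.7,84.4,96,5)
E
```

```text
104 3583 111.50361698587402 [array([626.4,  86.1]), array([47.7, 47.8]), np.float64(5.8)]
134 3389 143.6928011598357 [array([626.1,  85.9]), array([31.7, 31.1]), np.float64(4.8)]
t 2.65 tcp [622.4  88.  343. ] psi 5.3 f [ 0.7 -0.1  0.1] gap 85.6
 turn units [0.002 0.005 0.007]  shift units [0.01  0.019 0.46 ] mm [ 2.   3.8 92. ]
```

View pics/w1.png

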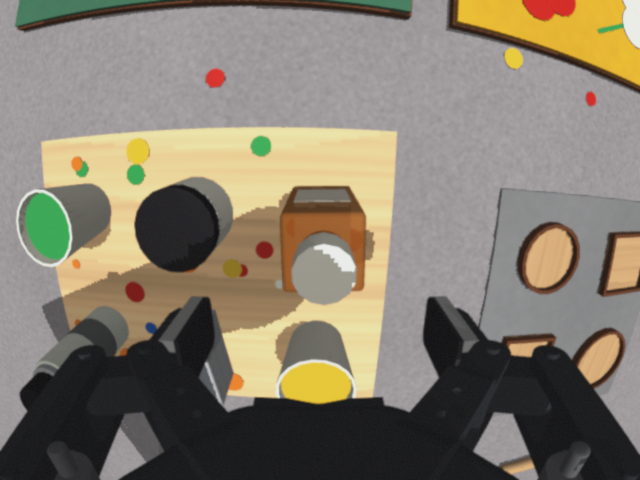

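The wrist view shows the bottle centred between the open fingers (cap at 323,268), with clear space to the jar and the yellow cup. Next I lower the arm and grip.

Call:
{"name": "arm_command", "arguments": {"series": [0.015,0.014,0.1,0,0,0,-1,0,0,0.12,0,0,0,-1,0,0,0.12,0,0,0,-1,0,0,0.12,0,0,0,-1,0,0,0,0,0,0,-1]}}

```text
clock: 3.15
tool_pos: [625.7, 85.7, 251.4]
tcp_rot: [0.001, 0.999, 0.047, -0.002]
ft_force: [-1.4, -0.2, -0.1]
finger_gap: 85.5
```

```bash
python3 - <<'E'
from h import *
go(625.8,85.6,96,5.3)
E
```

```text
t 3.15 tcp [625.7  85.7 251.4] psi 5.4 f [-1.4 -0.2 -0.1] gap 85.5
 turn units [0.001 0.004 0.002]  shift units [0.    0.001 0.002] mm [0.1 0.1 0.4]
```

Call:
{"name": "arm_command", "arguments": {"series": [0,0,0,0,0,0,1,0,0,0,0,0,0,1,0,0,0,0,0,0,1,0,0,0,0,0,0,1,0,0,0,0,0,0,1], "grip_force": 45}}

```text
clock: 3.65
tool_pos: [626.9, 85.7, 254.9]
tcp_rot: [-0.0, 0.999, 0.048, 0.002]
ft_force: [-0.9, -0.1, 6.6]
finger_gap: 47.5
```

```bash
python3 - <<'E'
from h import *
go(625.8,85.6,96,5.3)
E
```

```text
t 3.65 tcp [626.9  85.7 254.9] psi 5.5 f [-0.9 -0.1  6.6] gap 47.5
 turn units [-0.001 -0.004  0.004]  shift units [-0.006 -0.     0.02 ] mm [-1.1 -0.   3.9]
```

Call:
{"name": "arm_command", "arguments": {"series": [0,0,-0.1,0,0,0,1,0,0,-0.15,0,0,0,1,0,0,-0.15,0,0,0,1,0,0,-0.1,0,0,0,1,0,0,0,0,0,0,1]}}

```text
clock: 4.15
tool_pos: [626.8, 85.7, 356.5]
tcp_rot: [-0.001, 0.999, 0.048, 0.003]
ft_force: [0.8, -0.4, -3.5]
finger_gap: 47.1
```

```bash
python3 - <<'E'
from h import *
go(606.8,-263.7,200,7.1)
E
```

```text
t 4.15 tcp [626.8  85.7 356.5] psi 5.4 f [ 0.8 -0.4 -3.5] gap 47.1
 turn units [-0.002 -0.007 -0.037]  shift units [-0.315  1.721  0.007] mm [-63.1 344.2   1.5]
```

Call:
{"name": "arm_command", "arguments": {"series": [-0.02,0.1,0,0,0,-0.037,1,-0.035,0.19,0,0,0,0,1,-0.035,0.19,0,0,0,0,1,-0.035,0.19,0,0,0,0,1,-0.035,0.19,0,0,0,0,1]}}

```text
clock: 4.65
tool_pos: [614.4, -90.4, 351.4]
tcp_rot: [-0.0, 0.998, 0.062, -0.001]
ft_force: [0.6, -0.3, -2.6]
finger_gap: 47.2
```

Call:
{"name": "arm_command", "arguments": {"series": [-0.035,0.19,0,0,0,0,1,-0.035,0.19,0,0,0,0,1,-0.035,0.19,0,0,0,0,1,-0.035,0.19,0,0,0,0,1,-0.01,0.1,0,0,0,0,1]}}

```text
clock: 5.15
tool_pos: [605.5, -266.0, 351.0]
tcp_rot: [-0.0, 0.998, 0.061, -0.001]
ft_force: [-0.9, 1.2, -2.6]
finger_gap: 47.2
```

Call:
{"name": "arm_command", "arguments": {"series": [0,0,0,0,0,0,1,0,0,0,0,0,0,1]}}

```text
clock: 5.35
tool_pos: [606.1, -263.8, 351.2]
tcp_rot: [-0.001, 0.998, 0.061, -0.001]
ft_force: [0.6, 0.2, -4.0]
finger_gap: 46.9
```

```bash
cat > see.py <<'E'
from h import *
import sys
def wood(n,c,p,d,zc,xy,r=60):
    "wood floor of a holder near xy"
    P=cloud(n,d,c); hsv=cv2.cvtColor(p,cv2.COLOR_BGR2HSV)
    m=((np.hypot(P[...,0]-xy[0],P[...,1]-xy[1])<r)&(abs(P[...,2]-7)<8)&(hsv[...,1]>70)&(hsv[...,2]>60)).astype(np.uint8)
    k,l,s,_=cv2.connectedComponentsWithStats(m); i=1+np.argmax(s[1:,4])
    q=onplane(n,c,np.argwhere(l==i)[:,::-1],zc)[:,:2].astype(np.float32)
    return len(q),[np.round(e,1) for e in cv2.minAreaRect(q)]
E
python3 - <<'E'
from see import *
go(606.8,-263.7,102,7.1)
c=cal("wrist"); p,d=imaging.capture("wrist"); cv2.imwrite("pics/w2.png",p)
for xy in ((607,-264),(604,-140),(477,-276),(465,-149)): print(wood("wrist",c,p,d,7,xy))
E
```

```text
t 5.35 tcp [ 606.1 -263.8  351.2] psi 7.0 f [ 0.6  0.2 -4. ] gap 46.9
 turn units [-0.002  0.002 -0.002]  shift units [ 0.003 -0.     0.471] mm [ 0.7 -0.  94.2]
(3480, [array([ 621.8, -263.4]), array([43.7, 73.5]), np.float64(7.1)])
(4496, [array([ 604. , -140.5]), array([73.3, 74.6]), np.float64(3.8)])Traceback (most recent call last):
  File "<stdin>", line 4, in <module>
  File "see.py", line 7, in wood
    k,l,s,_=cv2.connectedComponentsWithStats(m); i=1+np.argmax(s[1:,4])
                                                     ~~~~~~~~~^^^^^^^^^
    return _wrapfunc(a, 'argmax', axis=axis, out=out, **kwds)
    return bound(*args, **kwds)
ValueError: attempt to get argmax of an empty sequence
```

View pics/w2.png

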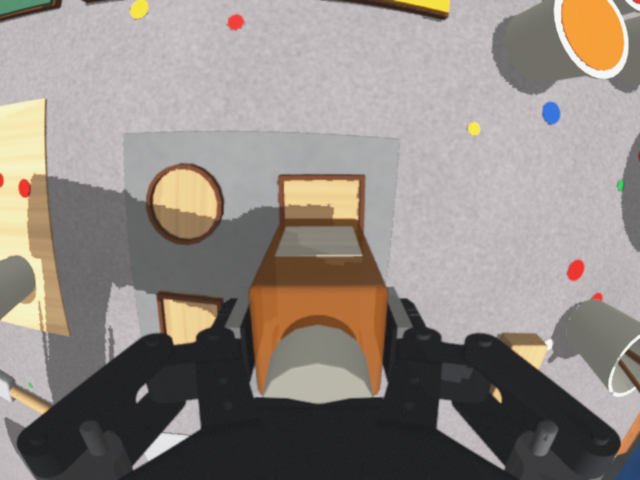

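The wrist view shows the bottle upright in the jaws and in line with the square holder (rim spanning 279–364 px). I lower it.

Call:
{"name": "arm_command", "arguments": {"series": [0.003,0,0.1,0,0,0,1,0,0,0.13,0,0,0,1,0,0,0.13,0,0,0,1,0,0,0.07,0,0,0,1,0,0,0,0,0,0,1]}}

```text
clock: 5.9
tool_pos: [606.7, -262.3, 264.3]
tcp_rot: [-0.001, 0.998, 0.062, -0.002]
ft_force: [0.0, 0.3, -3.2]
finger_gap: 47.3
```

```bash
python3 - <<'E'
from see import *
go(607,-263.5,103,7.1)
E
```

```text
t 5.90 tcp [ 606.7 -262.3  264.3] psi 7.2 f [ 0.   0.3 -3.2] gap 47.3
 turn units [-0.002  0.005  0.001]  shift units [0.001 0.006 0.032] mm [0.2 1.2 6.3]
```

Call:
{"name": "arm_command", "arguments": {"series": [0,0.005,0.01,0,0,0,1,0,0,0.01,0,0,0,1,0,0,0.005,0,0,0,1,0,0,0,0,0,0,1]}}

```text
clock: 6.3
tool_pos: [607.5, -264.5, 262.4]
tcp_rot: [0.0, 0.998, 0.062, 0.001]
ft_force: [-0.5, -0.3, -3.0]
finger_gap: 47.5
```

Call:
{"name": "arm_command", "arguments": {"series": [0,0,0.005,0,0,0,1,0,0,0,0,0,0,1,0,0,0,0,0,0,1]}}

```text
clock: 6.6
tool_pos: [607.4, -264.4, 260.8]
tcp_rot: [0.0, 0.998, 0.062, 0.0]
ft_force: [-0.2, -0.6, -3.4]
finger_gap: 46.9
```

Call:
{"name": "arm_command", "arguments": {"series": [0,0,0.005,0,0,0,1,0,0,0,0,0,0,1,0,0,0,0,0,0,1]}}

```text
clock: 6.9
tool_pos: [607.4, -264.4, 259.6]
tcp_rot: [-0.0, 0.998, 0.062, -0.0]
ft_force: [0.2, 0.0, -4.4]
finger_gap: 47.3
```

Call:
{"name": "arm_command", "arguments": {"series": [0,0,0.006,0,0,0,1,0,0,0,0,0,0,1,0,0,0,0,0,0,1]}}

```text
clock: 7.2
tool_pos: [607.4, -264.4, 258.4]
tcp_rot: [-0.0, 0.998, 0.062, -0.0]
ft_force: [0.6, 0.2, -2.7]
finger_gap: 47.2
```

Call:
{"name": "arm_command", "arguments": {"series": [0,0,0.005,0,0,0,1,0,0,0,0,0,0,1,0,0,0,0,0,0,1]}}

```text
clock: 7.5
tool_pos: [607.5, -264.4, 258.0]
tcp_rot: [0.0, 0.998, 0.062, 0.0]
ft_force: [-0.7, 1.0, 1.9]
finger_gap: 47.7
```

Call:
{"name": "arm_command", "arguments": {"series": [0,0,0,0,0,0,-0.2,0,0,0,0,0,0,-0.6,0,0,0,0,0,0,-1,0,0,0,0,0,0,-1,0,0,0,0,0,0,-1]}}

```text
clock: 8.0
tool_pos: [607.4, -264.4, 257.5]
tcp_rot: [0.0, 0.998, 0.062, 0.0]
ft_force: [0.1, -0.5, 0.4]
finger_gap: 85.3
```

Call:
{"name": "arm_command", "arguments": {"series": [0,0,-0.1,0,0,0,-1,0,0,-0.15,0,0,0,-1,0,0,-0.2,0,0,0,-1,0,0,-0.2,0,0,0,-1,0,0,0,0,0,0,-1]}}

```text
clock: 8.5
tool_pos: [608.6, -265.0, 394.5]
tcp_rot: [0.002, 0.998, 0.062, 0.005]
ft_force: [-0.0, 0.3, 1.3]
finger_gap: 85.2
```

```bash
python3 - <<'E'
from see import *
c=cal("wrist"); p,d=imaging.capture("wrist"); cv2.imwrite("pics/w3.png",p)
P=cloud("wrist",d,c)
b=P[(d>0)&(np.hypot(P[...,0]-607,P[...,1]+264)<55)]
for lo,hi in ((107,123),(137,155)):
    t=b[(b[:,2]>lo)&(b[:,2]<hi)]
    if len(t): print(lo,len(t),np.median(t[:,2]),[np.round(e,1) for e in cv2.minAreaRect(t[:,:2].astype(np.float32))])
print(wood("wrist",c,p,d,7,(604,-140)))
go(487.5,295.8,250,5)
E
```

```text
107 2391 114.49923307173182 [array([ 606.3, -264.4]), array([48.4, 47.8]), np.float64(7.5)]
137 2064 146.68670775367286 [array([ 606.3, -264.6]), array([32. , 30.8]), np.float64(4.3)]
(3480, [array([ 605.1, -141.6]), array([72.6, 73.2]), np.float64(31.2)])
t 8.55 tcp [ 608.  -264.6  391.3] psi 7.1 f [ 0.3  0.5 -0.5] gap 85.1
 turn units [ 0.003 -0.008  0.047]  shift units [-0.356 -2.844 -0.069] mm [ -71.2 -568.8  -13.7]
```

View pics/w3.png

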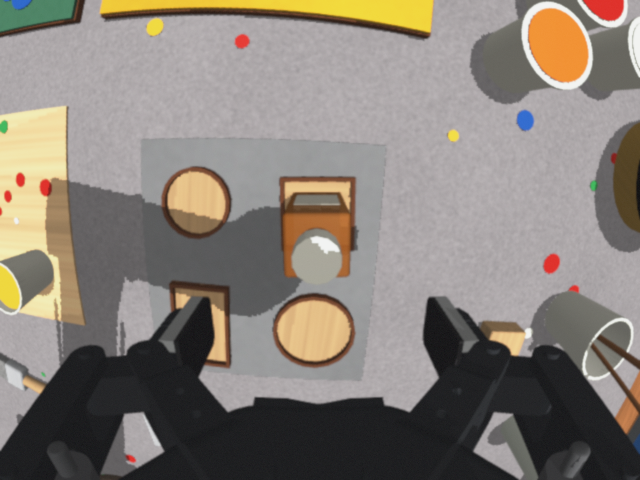

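The bottle stands inside the square rim, its cap top at z 146.7 as expected. Next is the can.

Call:
{"name": "arm_command", "arguments": {"series": [-0.019,-0.22,0,0,0,0,-1,-0.019,-0.22,0,0,0,0,-1,-0.019,-0.22,0,0,0,0,-1,-0.019,-0.22,0,0,0,0,-1,-0.019,-0.22,0,0,0,0,-1]}}

```text
clock: 9.05
tool_pos: [560.4, -46.9, 386.5]
tcp_rot: [-0.0, 0.998, 0.062, -0.001]
ft_force: [1.3, 0.9, 0.0]
finger_gap: 85.2
```

Call:
{"name": "arm_command", "arguments": {"series": [-0.019,-0.22,0,0,0,0,-1,-0.019,-0.22,0,0,0,0,-1,-0.019,-0.22,0,0,0,0,-1,-0.019,-0.22,0,0,0,0,-1,-0.019,-0.22,0,0,0,0,-1]}}

```text
clock: 9.55
tool_pos: [514.3, 169.1, 386.7]
tcp_rot: [0.0, 0.998, 0.062, -0.0]
ft_force: [1.0, 0.4, 0.2]
finger_gap: 85.5
```

Call:
{"name": "arm_command", "arguments": {"series": [-0.019,-0.22,0,0,0,0,-1,-0.019,-0.22,0,0,0,0,-1,-0.019,-0.22,0,0,0,0,-1,0,0,0.1,0,0,0,-1,0,0,0,0,0,0,-1]}}

```text
clock: 10.05
tool_pos: [486.3, 297.6, 364.1]
tcp_rot: [0.002, 0.998, 0.063, -0.002]
ft_force: [-0.7, -0.4, -0.5]
finger_gap: 85.1
```

```bash
cat >> see.py <<'E'
def obj(P,d,xy,r,bands):
    b=P[(d>0)&(np.hypot(P[...,0]-xy[0],P[...,1]-xy[1])<r)]
    for lo,hi in bands:
        t=b[(b[:,2]>lo)&(b[:,2]<hi)]
        if len(t): print(lo,len(t),"z %.1f"%np.median(t[:,2]),[np.round(e,1) for e in cv2.minAreaRect(t[:,:2].astype(np.float32))],[np.round(e,1) for e in cv2.minEnclosingCircle(t[:,:2].astype(np.float32))])
E
python3 - <<'E'
from see import *
c=cal("wrist"); p,d=imaging.capture("wrist"); cv2.imwrite("pics/w4.png",p)
P=cloud("wrist",d,c)
obj(P,d,(488,297),55,((104,120),(134,152)))
go(488,297,96,7)
E
```

```text
104 1447 z 112.8 [array([495.3, 298.6]), array([34., 47.]), np.float64(6.9)] [array([488.8, 297.7]), np.float64(24.0)]
134 3309 z 143.6 [array([488.6, 298.1]), array([35.3, 35.1]), np.float64(6.2)] [array([488.5, 297.9]), np.float64(18.0)]
t 10.10 tcp [486.9 297.  365.6] psi 7.2 f [ 0.3 -0.7  0.4] gap 85.5
 turn units [0.003 0.004 0.003]  shift units [0.005 0.001 0.573] mm [1.100e+00 1.000e-01 1.146e+02]
```

Call:
{"name": "arm_command", "arguments": {"series": [0.009,-0.004,0.12,0,0,0,-1,0,0,0.15,0,0,0,-1,0,0,0.15,0,0,0,-1,0,0,0.153,0,0,0,-1,0,0,0,0,0,0,-1]}}

```text
clock: 10.6
tool_pos: [488.6, 296.0, 249.7]
tcp_rot: [0.002, 0.998, 0.061, -0.003]
ft_force: [0.2, -0.5, -0.9]
finger_gap: 85.2
```

Call:
{"name": "arm_command", "arguments": {"series": [0,0,0,0,0,0,-1,0,0,0,0,0,0,-1]}}

```text
clock: 10.8
tool_pos: [490.1, 298.3, 254.9]
tcp_rot: [-0.001, 0.998, 0.062, 0.001]
ft_force: [0.2, 0.3, -0.1]
finger_gap: 85.1
```

```bash
python3 - <<'E'
from h import *
go(488.6,297.9,96,7)
E
```

```text
t 10.80 tcp [490.1 298.3 254.9] psi 7.1 f [ 0.2  0.3 -0.1] gap 85.1
 turn units [-0.002 -0.003  0.002]  shift units [-0.008  0.001  0.02 ] mm [-1.5  0.2  3.9]
```

Call:
{"name": "arm_command", "arguments": {"series": [-0.008,0,0.005,0,0,0,-1,0,0,0,0,0,0,1,0,0,0,0,0,0,1,0,0,0,0,0,0,1,0,0,0,0,0,0,1]}}

```text
clock: 11.3
tool_pos: [487.9, 298.0, 252.6]
tcp_rot: [-0.0, 0.998, 0.062, 0.0]
ft_force: [-0.9, -1.7, 6.7]
finger_gap: 47.1
```

Call:
{"name": "arm_command", "arguments": {"series": [0,0,0,0,0,0,1,0,0,0,0,0,0,1]}}

```text
clock: 11.5
tool_pos: [487.9, 298.0, 252.7]
tcp_rot: [-0.0, 0.998, 0.062, 0.0]
ft_force: [-0.6, -1.8, 5.8]
finger_gap: 47.0
```

Call:
{"name": "arm_command", "arguments": {"series": [0,0,-0.1,0,0,0,1,0,0,-0.15,0,0,0,1,0,0,-0.15,0,0,0,1,0,0,-0.15,0,0,0,1,0,0,0,0,0,0,1]}}

```text
clock: 12.0
tool_pos: [488.4, 298.6, 366.0]
tcp_rot: [-0.002, 0.998, 0.062, 0.003]
ft_force: [-0.4, 0.9, -2.1]
finger_gap: 47.1
```

```bash
python3 - <<'E'
from h import *
go(604.1,-140.7,200,7)
E
```

```text
t 12.00 tcp [488.4 298.6 366. ] psi 7.1 f [-0.4  0.9 -2.1] gap 47.1
 turn units [-0.005 -0.007  0.003]  shift units [0.306 2.251 0.055] mm [ 61.3 450.1  11. ]
```

Call:
{"name": "arm_command", "arguments": {"series": [0.02,0.12,0,0,0,0,1,0.03,0.22,0,0,0,0,1,0.03,0.22,0,0,0,0,1,0.03,0.22,0,0,0,0,1,0.03,0.22,0,0,0,0,1]}}

```text
clock: 12.5
tool_pos: [540.0, 101.3, 360.8]
tcp_rot: [0.0, 0.998, 0.062, -0.001]
ft_force: [0.8, -0.3, -2.7]
finger_gap: 47.0
```

Call:
{"name": "arm_command", "arguments": {"series": [0.03,0.22,0,0,0,0,1,0.03,0.22,0,0,0,0,1,0.03,0.22,0,0,0,0,1,0.03,0.22,0,0,0,0,1,0.03,0.22,0,0,0,0,1]}}

```text
clock: 13.0
tool_pos: [597.1, -113.4, 360.7]
tcp_rot: [-0.0, 0.998, 0.062, -0.001]
ft_force: [1.8, -0.2, -2.9]
finger_gap: 47.1
```

Call:
{"name": "arm_command", "arguments": {"series": [0.015,0.15,0,0,0,0,1,0,0,0,0,0,0,1,0,0,0,0,0,0,1,0,0,0,0,0,0,1]}}

```text
clock: 13.4
tool_pos: [603.6, -140.6, 361.1]
tcp_rot: [-0.0, 0.998, 0.062, -0.001]
ft_force: [0.1, 0.2, -1.6]
finger_gap: 46.7
```

```bash
python3 - <<'E'
from see import *
go(604.1,-140.7,100.7,7)
c=cal("wrist"); p,d=imaging.capture("wrist"); cv2.imwrite("pics/w5.png",p)
E
```

```text
t 13.40 tcp [ 603.6 -140.6  361.1] psi 7.1 f [ 0.1  0.2 -1.6] gap 46.7
 turn units [-0.001  0.002  0.003]  shift units [0.002 0.001 0.527] mm [  0.5   0.2 105.4]
```

View pics/w5.png

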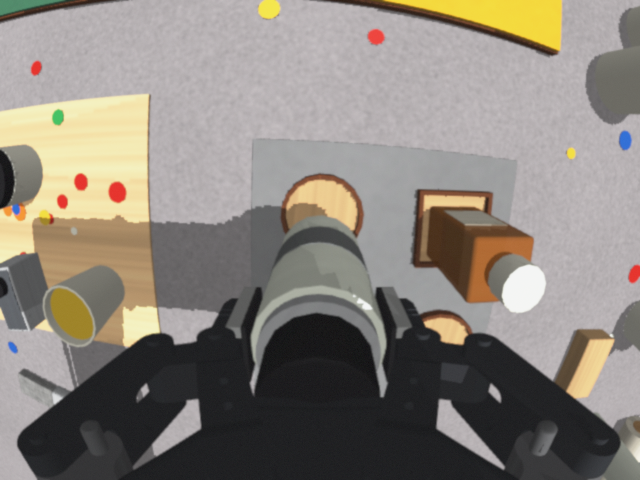

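The can hangs upright and in line with the small round holder (rim centre about 322,212), well clear of the bottle. I lower it.

Call:
{"name": "arm_command", "arguments": {"series": [0.002,0,0.1,0,0,0,1,0,0,0.15,0,0,0,1,0,0,0.14,0,0,0,1,0,0,0.09,0,0,0,1,0,0,0.02,0,0,0,1]}}

```text
clock: 13.95
tool_pos: [603.4, -139.8, 259.6]
tcp_rot: [-0.0, 0.998, 0.063, -0.002]
ft_force: [-0.4, -0.2, -2.8]
finger_gap: 46.8
```

Call:
{"name": "arm_command", "arguments": {"series": [0,0,0,0,0,0,1,0,0,0,0,0,0,1,0,0,0,0,0,0,1,0,0,0.005,0,0,0,1,0,0,0,0,0,0,1]}}

```text
clock: 14.45
tool_pos: [604.4, -141.0, 261.4]
tcp_rot: [-0.0, 0.998, 0.062, 0.0]
ft_force: [-0.6, -0.2, -3.0]
finger_gap: 46.8
```

```bash
python3 - <<'E'
from h import *
go(604.1,-140.7,100.7,7)
E
```

```text
t 14.45 tcp [ 604.4 -141.   261.4] psi 7.1 f [-0.6 -0.2 -3. ] gap 46.8
 turn units [ 0.    -0.001  0.002]  shift units [-0.001 -0.002  0.029] mm [-0.2 -0.4  5.7]
```

Call:
{"name": "arm_command", "arguments": {"series": [0,0,0.015,0,0,0,1,0,0,0.006,0,0,0,1,0,0,0,0,0,0,1,0,0,0,0,0,0,1]}}

```text
clock: 14.85
tool_pos: [604.3, -141.1, 256.6]
tcp_rot: [0.0, 0.998, 0.062, -0.0]
ft_force: [-0.4, 0.0, -2.7]
finger_gap: 47.0
```

Call:
{"name": "arm_command", "arguments": {"series": [0,0,0.006,0,0,0,1,0,0,0,0,0,0,1,0,0,0,0,0,0,1]}}

```text
clock: 15.15
tool_pos: [604.5, -141.1, 255.7]
tcp_rot: [0.0, 0.998, 0.062, 0.0]
ft_force: [0.5, -0.4, -0.7]
finger_gap: 47.0
```

Call:
{"name": "arm_command", "arguments": {"series": [0,0,0.005,0,0,0,1,0,0,0,0,0,0,1,0,0,0,0,0,0,1]}}

```text
clock: 15.45
tool_pos: [604.6, -141.1, 255.7]
tcp_rot: [0.0, 0.998, 0.062, 0.001]
ft_force: [-1.3, 0.5, 6.0]
finger_gap: 47.3
```

Contact is at TCP z 255.7, as predicted. I release and lift.

Call:
{"name": "arm_command", "arguments": {"series": [0,0,0,0,0,0,-0.2,0,0,0,0,0,0,-0.6,0,0,0,0,0,0,-1,0,0,0,0,0,0,-1,0,0,0,0,0,0,-1]}}

```text
clock: 15.95
tool_pos: [604.3, -141.0, 254.4]
tcp_rot: [0.0, 0.998, 0.062, -0.0]
ft_force: [0.1, 0.0, -0.2]
finger_gap: 85.1
```

Call:
{"name": "arm_command", "arguments": {"series": [0,0,-0.1,0,0,0,-1,0,0,-0.15,0,0,0,-1,0,0,-0.2,0,0,0,-1,0,0,-0.2,0,0,0,-1,0,0,0,0,0,0,-1]}}

```text
clock: 16.45
tool_pos: [605.7, -141.3, 391.1]
tcp_rot: [0.001, 0.998, 0.062, 0.005]
ft_force: [0.2, 0.8, -0.4]
finger_gap: 85.7
```

```bash
python3 - <<'E'
from see import *
c=cal("wrist"); p,d=imaging.capture("wrist"); cv2.imwrite("pics/w6.png",p)
P=cloud("wrist",d,c)
obj(P,d,(604,-141),55,((107,123),(137,155)))
obj(P,d,(607,-264),55,((107,123),(137,155)))
for xy in ((477,-276),(465,-149)):
    try: print(wood("wrist",c,p,d,7,xy))
    except ValueError: pass
go(618,192,236,7)
E
```

```text
107 1173 z 115.7 [array([ 612.4, -140.5]), array([34.4, 47.7]), np.float64(7.7)] [array([ 606. , -141.2]), np.float64(24.0)]
137 2637 z 146.6 [array([ 606.1, -141.1]), array([35.3, 35. ]), np.float64(35.8)] [array([ 605.9, -140.9]), np.float64(18.1)]
107 2144 z 114.6 [array([ 606.6, -263.6]), array([47.6, 48.2]), np.float64(7.3)] [array([ 606.2, -263.6]), np.float64(32.2)]
137 1621 z 146.6 [array([ 606.1, -264. ]), array([31.7, 31.1]), np.float64(86.1)] [array([ 605.7, -264.3]), np.float64(16.5)]
(1994, [array([ 469.7, -261.2]), array([94. , 51.3]), np.float64(22.0)])
(4581, [array([ 464.9, -151.3]), array([105.7,  66.8]), np.float64(2.5)])
t 16.50 tcp [ 604.9 -141.1  388. ] psi 7.1 f [ 0.1  0.  -1.2] gap 85.1
 turn units [ 0.001 -0.008  0.003]  shift units [ 0.268 -1.645 -0.015] mm [  53.6 -329.    -3. ]
```

View pics/w6.png

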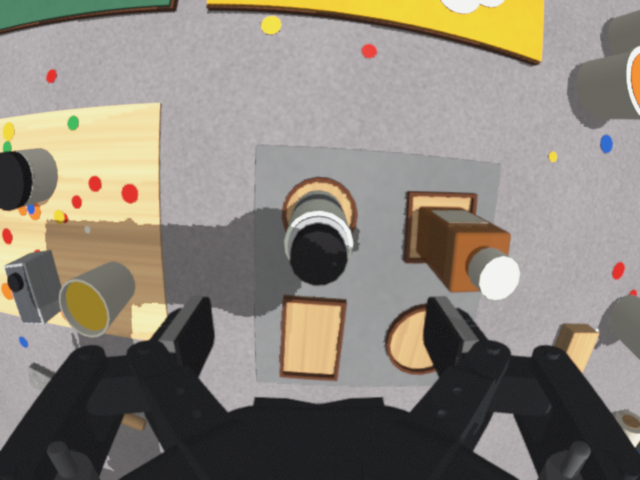

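Can and bottle both stand in their holders, cap tops at z 146.6. Next is the jar.

Call:
{"name": "arm_command", "arguments": {"series": [0.034,-0.205,0,0,0,0,-1,0.034,-0.205,0,0,0,0,-1,0.034,-0.205,0,0,0,0,-1,0.034,-0.205,0,0,0,0,-1,0.034,-0.205,0,0,0,0,-1]}}

```text
clock: 17.0
tool_pos: [612.3, 68.2, 383.4]
tcp_rot: [0.0, 0.998, 0.062, -0.001]
ft_force: [0.4, -0.1, 0.1]
finger_gap: 85.5
```

Call:
{"name": "arm_command", "arguments": {"series": [0.033,-0.205,0,0,0,0,-1,0.033,-0.205,0,0,0,0,-1,0.033,-0.205,0,0,0,0,-1,0,0,0.2,0,0,0,-1,0,0,0.1,0,0,0,-1]}}

```text
clock: 17.5
tool_pos: [615.9, 192.4, 320.7]
tcp_rot: [0.0, 0.998, 0.063, -0.002]
ft_force: [-0.7, -1.0, -0.1]
finger_gap: 85.4
```

Call:
{"name": "arm_command", "arguments": {"series": [0,0,0,0,0,0,-1,0,0,0,0,0,0,-1,0,0,0,0,0,0,-1]}}

```text
clock: 17.8
tool_pos: [617.7, 191.0, 325.8]
tcp_rot: [-0.0, 0.998, 0.062, 0.001]
ft_force: [1.1, -0.4, 0.0]
finger_gap: 85.4
```

```bash
python3 - <<'E'
from see import *
c=cal("wrist"); p,d=imaging.capture("wrist"); cv2.imwrite("pics/w7.png",p)
P=cloud("wrist",d,c)
obj(P,d,(618,192),55,((55,75),))
go(618,192,44,7)
E
```

```text
55 7296 z 65.7 [array([617.8, 192.4]), array([63.6, 63.2]), np.float64(42.0)] [array([617.5, 192.3]), np.float64(32.4)]
t 17.85 tcp [617.6 190.9 326. ] psi 7.1 f [-0.3  0.   0.4] gap 84.9
 turn units [-0.001 -0.003  0.002]  shift units [ 0.003 -0.005  0.635] mm [  0.5  -1.  127. ]
```

Call:
{"name": "arm_command", "arguments": {"series": [0.001,-0.007,0.12,0,0,0,-1,0,0,0.17,0,0,0,-1,0,0,0.17,0,0,0,-1,0,0,0.12,0,0,0,-1,0,0,0.06,0,0,0,-1]}}

```text
clock: 18.35
tool_pos: [617.0, 192.1, 195.4]
tcp_rot: [0.0, 0.998, 0.062, -0.001]
ft_force: [-0.5, -0.5, -0.3]
finger_gap: 85.7
```

Call:
{"name": "arm_command", "arguments": {"series": [0,0,0,0,0,0,-1,0,0,0,0,0,0,-1,0,0,0,0,0,0,-1]}}

```text
clock: 18.65
tool_pos: [617.9, 192.9, 198.4]
tcp_rot: [-0.001, 0.998, 0.062, 0.001]
ft_force: [-0.3, -0.2, -0.2]
finger_gap: 85.4
```

Call:
{"name": "arm_command", "arguments": {"series": [0,0,0,0,0,0,1,0,0,0,0,0,0,1,0,0,0,0,0,0,1,0,0,0,0,0,0,1,0,0,0,0,0,0,1]}}

```text
clock: 19.15
tool_pos: [617.5, 192.7, 198.0]
tcp_rot: [-0.0, 0.998, 0.062, 0.001]
ft_force: [-1.5, 0.8, 6.1]
finger_gap: 63.0
```

Call:
{"name": "arm_command", "arguments": {"series": [0,0,-0.1,0,0,0,1,0,0,-0.15,0,0,0,1,0,0,-0.17,0,0,0,1,0,0,-0.17,0,0,0,1,0,0,0,0,0,0,1]}}

```text
clock: 19.65
tool_pos: [618.4, 193.1, 320.2]
tcp_rot: [-0.002, 0.998, 0.062, 0.004]
ft_force: [1.6, 1.2, -1.7]
finger_gap: 63.3
```

```bash
python3 - <<'E'
from h import *
go(477.5,-275.8,150,7)
E
```

```text
t 19.65 tcp [618.4 193.1 320.2] psi 7.2 f [ 1.6  1.2 -1.7] gap 63.3
 turn units [-0.004 -0.01   0.003]  shift units [-0.985  2.241  0.076] mm [-197.   448.2   15.2]
```

Call:
{"name": "arm_command", "arguments": {"series": [-0.1,0.1,0,0,0,0,1,-0.16,0.16,0,0,0,0,1,-0.16,0.16,0,0,0,0,1,-0.16,0.16,0,0,0,0,1,-0.16,0.16,0,0,0,0,1]}}

```text
clock: 20.15
tool_pos: [486.9, 26.0, 313.9]
tcp_rot: [-0.0, 0.998, 0.062, -0.0]
ft_force: [0.9, -0.2, -1.4]
finger_gap: 62.8
```

Call:
{"name": "arm_command", "arguments": {"series": [-0.04,0.2,0,0,0,0,1,-0.04,0.2,0,0,0,0,1,-0.04,0.2,0,0,0,0,1,-0.04,0.2,0,0,0,0,1,-0.04,0.2,0,0,0,0,1]}}

```text
clock: 20.65
tool_pos: [472.9, -177.5, 314.3]
tcp_rot: [-0.0, 0.998, 0.062, -0.0]
ft_force: [1.2, 0.0, -1.6]
finger_gap: 63.2
```

Call:
{"name": "arm_command", "arguments": {"series": [-0.04,0.2,0,0,0,0,1,0,0.2,0,0,0,0,1,0,0.1,0,0,0,0,1,0,0,0,0,0,0,1,0,0,0,0,0,0,1]}}

```text
clock: 21.15
tool_pos: [477.5, -276.5, 313.7]
tcp_rot: [-0.0, 0.998, 0.061, -0.001]
ft_force: [-0.3, -0.0, -2.6]
finger_gap: 63.2
```

```bash
python3 - <<'E'
from see import *
go(477.5,-275.8,46,7)
c=cal("wrist"); p,d=imaging.capture("wrist"); cv2.imwrite("pics/w8.png",p)
E
```

```text
t 21.15 tcp [ 477.5 -276.5  313.7] psi 7.0 f [-0.3 -0.  -2.6] gap 63.2
 turn units [-0.001  0.001  0.   ]  shift units [ 0.    -0.004  0.564] mm [ 1.000e-01 -7.000e-01  1.127e+02]
```

View pics/w8.png

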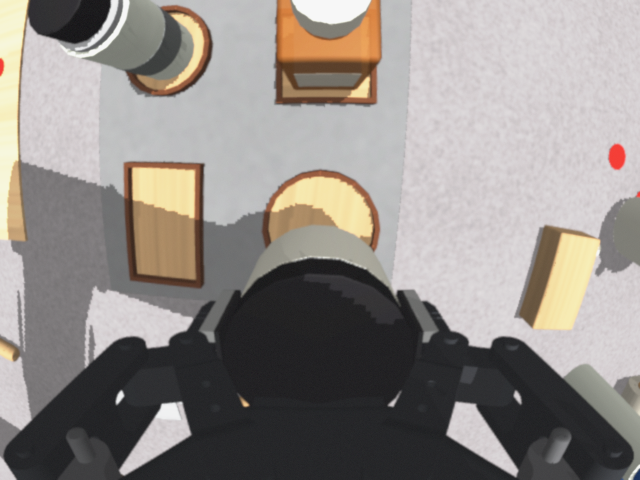

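The jar is in line with the large round holder (rim 265–379 px). I lower it.

Call:
{"name": "arm_command", "arguments": {"series": [0,-0.003,0.1,0,0,0,1,0,0,0.15,0,0,0,1,0,0,0.15,0,0,0,1,0,0,0.1,0,0,0,1,0,0,0.035,0,0,0,1]}}

```text
clock: 21.7
tool_pos: [477.2, -274.4, 205.5]
tcp_rot: [-0.001, 0.998, 0.063, -0.002]
ft_force: [0.4, 0.9, -2.3]
finger_gap: 63.0
```

Call:
{"name": "arm_command", "arguments": {"series": [0,0,0,0,0,0,1,0,0,0,0,0,0,1,0,0,0,0,0,0,1,0,0,0,0,0,0,1]}}

```text
clock: 22.1
tool_pos: [478.4, -275.7, 208.6]
tcp_rot: [0.0, 0.998, 0.062, 0.001]
ft_force: [-0.9, 0.8, -1.9]
finger_gap: 63.2
```

```bash
python3 - <<'E'
from see import *
go(477.5,-275.8,46,7)
E
```

```text
t 22.10 tcp [ 478.4 -275.7  208.6] psi 7.1 f [-0.9  0.8 -1.9] gap 63.2
 turn units [ 0.001 -0.002  0.003]  shift units [-0.005 -0.     0.038] mm [-0.9 -0.   7.6]
```

Call:
{"name": "arm_command", "arguments": {"series": [-0.004,0,0.015,0,0,0,1,0,0,0.015,0,0,0,1,0,0,0,0,0,0,1,0,0,0,0,0,0,1]}}

```text
clock: 22.5
tool_pos: [477.2, -275.8, 201.3]
tcp_rot: [-0.0, 0.998, 0.062, -0.0]
ft_force: [-0.5, 0.9, -2.8]
finger_gap: 63.0
```

Call:
{"name": "arm_command", "arguments": {"series": [0,0,0.006,0,0,0,1,0,0,0,0,0,0,1,0,0,0,0,0,0,1]}}

```text
clock: 22.8
tool_pos: [477.2, -275.8, 201.0]
tcp_rot: [0.0, 0.998, 0.062, 0.0]
ft_force: [-2.8, 0.9, 4.9]
finger_gap: 63.3
```

Call:
{"name": "arm_command", "arguments": {"series": [0,0,0.004,0,0,0,1,0,0,0,0,0,0,1,0,0,0,0,0,0,1]}}

```text
clock: 23.1
tool_pos: [477.2, -275.8, 200.9]
tcp_rot: [0.0, 0.998, 0.062, 0.0]
ft_force: [-4.4, 3.7, 13.6]
finger_gap: 63.1
```

Call:
{"name": "arm_command", "arguments": {"series": [0,0,0,0,0,0,-0.4,0,0,0,0,0,0,-0.7,0,0,0,0,0,0,-1,0,0,0,0,0,0,-1,0,0,0,0,0,0,-1]}}

```text
clock: 23.6
tool_pos: [477.3, -275.8, 199.4]
tcp_rot: [0.0, 0.998, 0.062, -0.0]
ft_force: [0.1, -0.1, -0.6]
finger_gap: 85.1
```

Call:
{"name": "arm_command", "arguments": {"series": [0,0,-0.1,0,0,0,-1,0,0,-0.15,0,0,0,-1,0,0,-0.2,0,0,0,-1,0,0,-0.2,0,0,0,-1,0,0,-0.1,0,0,-0.14,-1]}}

```text
clock: 24.1
tool_pos: [477.8, -276.1, 353.2]
tcp_rot: [0.001, 0.993, 0.117, 0.002]
ft_force: [0.4, -0.7, -0.1]
finger_gap: 85.5
```

```bash
python3 - <<'E'
from see import *
c=cal("wrist"); p,d=imaging.capture("wrist"); cv2.imwrite("pics/w9.png",p)
P=cloud("wrist",d,c)
obj(P,d,(477,-276),55,((55,80),))
go(485,187.5,190,13.2)
E
```

```text
55 6135 z 68.7 [array([ 477.1, -275.1]), array([63.5, 63.2]), np.float64(72.6)] [array([ 477. , -275.3]), np.float64(32.2)]
t 24.15 tcp [ 478.4 -276.3  355.4] psi 14.1 f [ 1.  -1.3  3.3] gap 85.2
 turn units [ 0.006 -0.008  0.019]  shift units [ 0.562 -2.25   0.052] mm [ 112.4 -450.    10.4]
```

View pics/w9.png

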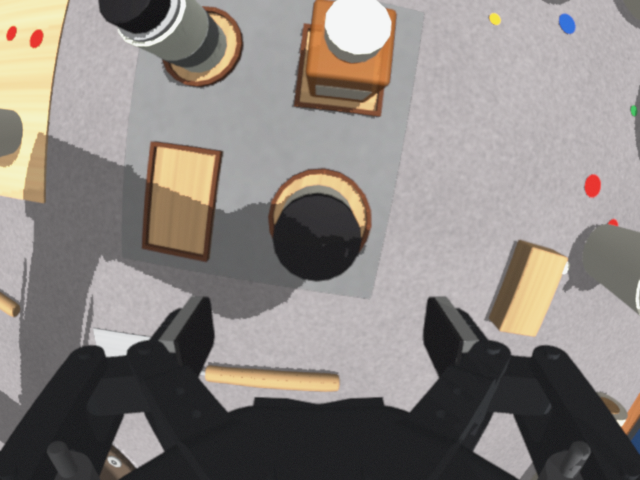

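The jar is inside its rim, lid at z 68.7 (69 expected). The tin is last.

Call:
{"name": "arm_command", "arguments": {"series": [0.051,-0.205,0,0,0,0.019,-1,0.051,-0.205,0,0,0,0,-1,0.051,-0.205,0,0,0,0,-1,0.051,-0.205,0,0,0,0,-1,0.051,-0.205,0,0,0,0,-1]}}

```text
clock: 24.65
tool_pos: [481.5, -63.1, 349.3]
tcp_rot: [-0.0, 0.994, 0.109, -0.0]
ft_force: [0.6, -0.1, 0.6]
finger_gap: 85.3
```

Call:
{"name": "arm_command", "arguments": {"series": [0.051,-0.205,0,0,0,0,-1,0.051,-0.205,0,0,0,0,-1,0.051,-0.205,0,0,0,0,-1,0.051,-0.205,0,0,0,0,-1,0.051,-0.205,0,0,0,0,-1]}}

```text
clock: 25.15
tool_pos: [486.6, 148.3, 349.4]
tcp_rot: [-0.0, 0.994, 0.109, 0.0]
ft_force: [0.8, 0.4, 0.1]
finger_gap: 85.0
```

Call:
{"name": "arm_command", "arguments": {"series": [0.051,-0.2,0,0,0,0,-1,0,0,0.1,0,0,0,-1,0,0,0,0,0,0,-1,0,0,0,0,0,0,-1,0,0,0,0,0,0,-1]}}

```text
clock: 25.65
tool_pos: [488.5, 187.2, 330.1]
tcp_rot: [0.0, 0.994, 0.109, 0.0]
ft_force: [-0.3, 0.3, -0.0]
finger_gap: 85.4
```

```bash
python3 - <<'E'
from see import *
c=cal("wrist"); p,d=imaging.capture("wrist"); cv2.imwrite("pics/w10.png",p)
P=cloud("wrist",d,c)
obj(P,d,(485,187.5),55,((53,62),(64,72)))
go(485,187.5,40,13.2)
E
```

```text
53 5573 z 58.2 [array([485.2, 188.4]), array([75.8, 42.3]), np.float64(13.2)] [array([485.1, 188.3]), np.float64(42.6)]
64 882 z 67.7 [array([502.9, 192.3]), array([21.5, 21.2]), np.float64(62.5)] [array([502.7, 192.6]), np.float64(11.0)]
t 25.70 tcp [488.6 187.2 330.2] psi 12.5 f [-0.3  1.5 -0.1] gap 85.7
 turn units [-0.    -0.001 -0.016]  shift units [-0.017 -0.005  0.676] mm [ -3.4  -1.1 135.2]
```

View pics/w10.png

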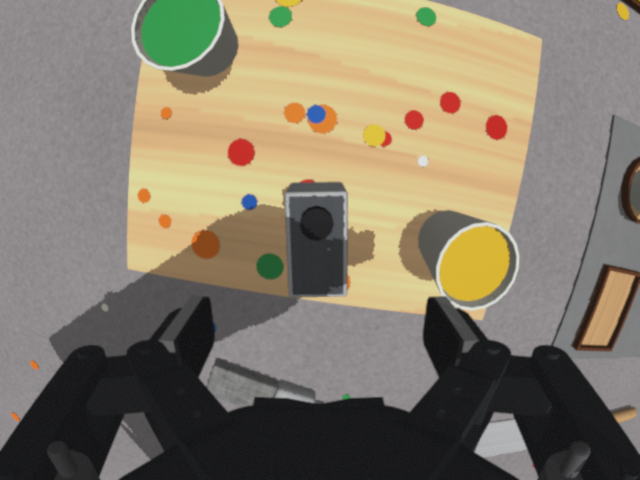

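The tin sits between the open fingers (top 286–348 px, cap at the far end), and the yellow cup is clear on the right. I lower, grip and lift.

Call:
{"name": "arm_command", "arguments": {"series": [-0.015,-0.01,0.1,0,0,-0.016,-1,0,0,0.17,0,0,0,-1,0,0,0.17,0,0,0,-1,0,0,0.17,0,0,0,-1,0,0,0.09,0,0,0,-1]}}

```text
clock: 26.2
tool_pos: [484.7, 188.0, 187.9]
tcp_rot: [0.0, 0.993, 0.115, -0.001]
ft_force: [-0.5, -0.1, 0.8]
finger_gap: 85.6
```

Call:
{"name": "arm_command", "arguments": {"series": [0,0,0,0,0,0,-1,0,0,0,0,0,0,-1,0,0,0,0,0,0,-1]}}

```text
clock: 26.5
tool_pos: [485.6, 189.4, 191.1]
tcp_rot: [-0.001, 0.993, 0.115, 0.001]
ft_force: [0.2, -0.1, 0.4]
finger_gap: 85.5
```

```bash
python3 - <<'E'
from see import *
go(485.2,188.4,36,13.2)
E
```

```text
t 26.50 tcp [485.6 189.4 191.1] psi 13.3 f [ 0.2 -0.1  0.4] gap 85.5
 turn units [-0.001 -0.003  0.001]  shift units [-0.003  0.004  0.   ] mm [-0.6  0.8  0.1]
```

Call:
{"name": "arm_command", "arguments": {"series": [0,0,0,0,0,0,1,0,0,0,0,0,0,1,0,0,0,0,0,0,1,0,0,0,0,0,0,1,0,0,0,0,0,0,1]}}

```text
clock: 27.0
tool_pos: [485.1, 189.3, 190.2]
tcp_rot: [-0.0, 0.993, 0.116, 0.0]
ft_force: [-1.5, -1.6, 5.6]
finger_gap: 41.5
```

Call:
{"name": "arm_command", "arguments": {"series": [0,0,0,0,0,0,1,0,0,0,0,0,0,1]}}

```text
clock: 27.2
tool_pos: [485.1, 189.3, 190.2]
tcp_rot: [-0.0, 0.993, 0.116, 0.0]
ft_force: [-1.3, -0.1, 6.2]
finger_gap: 41.7
```

Call:
{"name": "arm_command", "arguments": {"series": [0,0,-0.1,0,0,0,1,0,0,-0.15,0,0,0,1,0,0,-0.17,0,0,0,1,0,0,-0.17,0,0,0,1,0,0,0,0,0,0,1]}}

```text
clock: 27.7
tool_pos: [486.0, 189.9, 312.1]
tcp_rot: [-0.002, 0.993, 0.116, 0.003]
ft_force: [0.8, 1.2, -2.5]
finger_gap: 41.6
```

```bash
python3 - <<'E'
from h import *
go(465,-149.8,150,2.5)
E
```

```text
t 27.70 tcp [486.  189.9 312.1] psi 13.3 f [ 0.8  1.2 -2.5] gap 41.6
 turn units [-0.005 -0.009  0.241]  shift units [-0.179  1.692  0.036] mm [-35.8 338.5   7.1]
```

Call:
{"name": "arm_command", "arguments": {"series": [0,0,0,0,0,0.12,1,0,0,0,0,0,0.121,1,-0.02,0.1,0,0,0,0,1,-0.02,0.19,0,0,0,0,1,-0.02,0.19,0,0,0,0,1]}}

```text
clock: 28.2
tool_pos: [476.1, 91.4, 306.6]
tcp_rot: [0.0, 1.0, 0.022, -0.001]
ft_force: [-0.3, -0.0, -3.5]
finger_gap: 41.6
```

Call:
{"name": "arm_command", "arguments": {"series": [-0.02,0.19,0,0,0,0,1,-0.02,0.19,0,0,0,0,1,-0.02,0.19,0,0,0,0,1,-0.02,0.19,0,0,0,0,1,-0.02,0.19,0,0,0,0,1]}}

```text
clock: 28.7
tool_pos: [463.9, -99.8, 306.9]
tcp_rot: [-0.0, 1.0, 0.022, -0.001]
ft_force: [0.7, 0.2, -1.9]
finger_gap: 41.5
```

Call:
{"name": "arm_command", "arguments": {"series": [-0.019,0.19,0,0,0,0,1,0,0.072,0,0,0,0,1,0,0,0,0,0,0,1,0,0,0,0,0,0,1,0,0,0,0,0,0,1]}}

```text
clock: 29.2
tool_pos: [463.2, -150.0, 307.2]
tcp_rot: [-0.0, 1.0, 0.022, -0.0]
ft_force: [0.6, 0.1, -2.6]
finger_gap: 41.4
```

```bash
python3 - <<'E'
from see import *
go(465,-149.8,38.2,2.5)
c=cal("wrist"); p,d=imaging.capture("wrist"); cv2.imwrite("pics/w11.png",p)
E
```

```text
t 29.20 tcp [ 463.2 -150.   307.2] psi 2.5 f [ 0.6  0.1 -2.6] gap 41.4
 turn units [-0.     0.001 -0.001]  shift units [ 0.009 -0.001  0.57 ] mm [ 1.80e+00 -1.00e-01  1.14e+02]
```

View pics/w11.png

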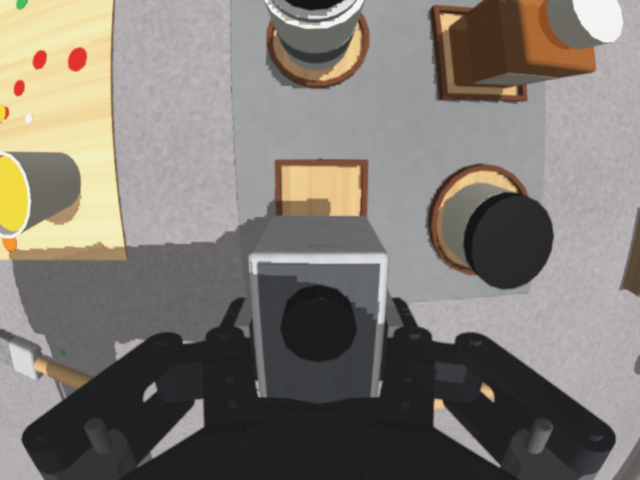

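The tin is in line with the oblong holder (rim 275–368 px), with the jar clear on the right. I lower it.

Call:
{"name": "arm_command", "arguments": {"series": [0.008,0,0.1,0,0,0,1,0,0,0.15,0,0,0,1,0,0,0.15,0,0,0,1,0,0,0.1,0,0,0,1,0,0,0.04,0,0,0,1]}}

```text
clock: 29.75
tool_pos: [464.5, -149.6, 197.7]
tcp_rot: [0.0, 1.0, 0.022, -0.002]
ft_force: [-0.4, -0.6, -1.5]
finger_gap: 41.4
```

Call:
{"name": "arm_command", "arguments": {"series": [0,0,0,0,0,0,1,0,0,0,0,0,0,1,0,0,0,0,0,0,1,0,0,0,0,0,0,1]}}

```text
clock: 30.15
tool_pos: [465.5, -150.3, 200.5]
tcp_rot: [-0.0, 1.0, 0.021, 0.001]
ft_force: [-0.1, 0.4, -2.2]
finger_gap: 41.6
```

```bash
python3 - <<'E'
from see import *
go(465,-149.8,38.2,2.5)
E
```

```text
t 30.15 tcp [ 465.5 -150.3  200.5] psi 2.4 f [-0.1  0.4 -2.2] gap 41.6
 turn units [-0.    -0.002 -0.001]  shift units [-0.002 -0.003  0.037] mm [-0.5 -0.6  7.3]
```

Call:
{"name": "arm_command", "arguments": {"series": [-0.002,-0.002,0.015,0,0,0,1,0,0,0.015,0,0,0,1,0,0,0,0,0,0,1,0,0,0,0,0,0,1]}}

```text
clock: 30.55
tool_pos: [464.6, -150.1, 193.4]
tcp_rot: [0.0, 1.0, 0.021, -0.0]
ft_force: [-0.6, -0.6, -2.2]
finger_gap: 41.8
```

Call:
{"name": "arm_command", "arguments": {"series": [0,0,0.005,0,0,0,1,0,0,0,0,0,0,1,0,0,0,0,0,0,1]}}

```text
clock: 30.85
tool_pos: [464.6, -150.1, 193.2]
tcp_rot: [0.0, 1.0, 0.021, 0.0]
ft_force: [-3.7, 1.3, 8.9]
finger_gap: 41.3
```

Call:
{"name": "arm_command", "arguments": {"series": [0,0,0.003,0,0,0,1,0,0,0,0,0,0,1,0,0,0,0,0,0,1]}}

```text
clock: 31.15
tool_pos: [464.6, -150.0, 193.2]
tcp_rot: [0.0, 1.0, 0.021, 0.0]
ft_force: [-6.5, 2.9, 16.1]
finger_gap: 41.6
```

Call:
{"name": "arm_command", "arguments": {"series": [0,0,-0.004,0,0,0,1,0,0,0,0,0,0,-0.3,0,0,0,0,0,0,-0.6,0,0,0,0,0,0,-1,0,0,0,0,0,0,-1]}}

```text
clock: 31.65
tool_pos: [464.8, -150.0, 192.6]
tcp_rot: [0.0, 1.0, 0.021, -0.0]
ft_force: [-0.6, 0.4, -0.8]
finger_gap: 85.2
```

Call:
{"name": "arm_command", "arguments": {"series": [0,0,-0.1,0,0,0,-1,0,0,-0.15,0,0,0,-1,0,0,-0.2,0,0,0,-1,0,0,-0.2,0,0,0,-1,0,0,-0.2,0,0,0,-1]}}

```text
clock: 32.15
tool_pos: [464.4, -150.0, 364.3]
tcp_rot: [0.0, 1.0, 0.021, -0.0]
ft_force: [2.2, 0.2, 0.6]
finger_gap: 85.2
```

Call:
{"name": "arm_command", "arguments": {"series": [0,-0.15,-0.1,0,0,0,-1,0,-0.2,0,0,0,0,-1,0,-0.2,0,0,0,0,-1,0,-0.2,0,0,0,0,-1,0,0,0,0,0,0,-1]}}

```text
clock: 32.65
tool_pos: [458.2, 3.1, 383.0]
tcp_rot: [-0.0, 1.0, 0.023, 0.0]
ft_force: [-0.8, -0.1, -1.2]
finger_gap: 85.6
```

```bash
python3 - <<'E'
from see import *
o=env.get_obs(); print(o["clock"],o["tool_pos"],o["ft_force"])
for n in ("wrist","top","side"):
    c=cal(n); p,d=imaging.capture(n); cv2.imwrite(f"pics/end_{n}.png",p); P=cloud(n,d,c); print(n)
    obj(P,d,(465,-150),50,((54,64),(66,76)))
    obj(P,d,(477,-276),50,((60,76),))
    obj(P,d,(604,-141),50,((137,155),)); obj(P,d,(607,-264),50,((137,155),))
    obj(P,d,(501,79),50,((70,90),)); obj(P,d,(613,305),50,((70,90),))
a=cv2.imread("pics/end_top.png")[160:320,150:490]; b=cv2.imread("pics/end_side.png")[100:430,230:450]
cv2.imwrite("pics/end.png",np.hstack([cv2.resize(a,(510,240)),cv2.resize(b,(160,240))]))
cv2.imwrite("pics/end_s.png",b)
E
```

```text
32.65 [458.22865618   3.05651306 382.96472863] [-0.76719011 -0.11313772 -1.22837128]
wrist
54 3136 z 61.2 [array([ 464.8, -148.6]), array([76.1, 43.9]), np.float64(1.3)] [array([ 464.5, -148.7]), np.float64(42.2)]
66 482 z 70.8 [array([ 482.1, -147.8]), array([21.5, 21.2]), np.float64(79.3)] [array([ 482.6, -147.9]), np.float64(11.2)]
60 2398 z 68.8 [array([ 477.1, -274.7]), array([64., 63.]), np.float64(74.6)] [array([ 476.7, -274.8]), np.float64(32.7)]
137 2054 z 146.6 [array([ 604.8, -139.8]), array([35.1, 36.2]), np.float64(8.6)] [array([ 605.5, -140.1]), np.float64(18.7)]
70 2563 z 71.1 [array([500.,  79.]), array([62.9, 62.8]), np.float64(89.3)] [array([500.1,  79.2]), np.float64(32.1)]
70 1022 z 72.1 [array([613.7, 300.5]), array([63.4, 55.2]), np.float64(7.3)] [array([613.4, 304.6]), np.float64(32.2)]
top
54 477 z 61.3 [array([ 464.2, -150.2]), array([76.2, 42.5]), np.float64(2.7)] [array([ 464.1, -149.7]), np.float64(42.0)]
66 93 z 70.7 [array([ 465.2, -150. ]), array([67.7, 35.9]), np.float64(5.0)] [array([ 465.9, -146.7]), np.float64(34.9)]
60 675 z 69.3 [array([ 476.3, -2
[... 621 characters left out ...]
.2]), array([21.3, 20.7]), np.float64(59.0)] [array([ 480.9, -148.8]), np.float64(11.2)]
60 1254 z 68.0 [array([ 475.4, -275.2]), array([65.3, 61.4]), np.float64(85.5)] [array([ 475.5, -275. ]), np.float64(32.9)]
137 330 z 145.7 [array([ 603.1, -142.8]), array([34.1, 35.2]), np.float64(41.4)] [array([ 603.4, -142.2]), np.float64(18.1)]
137 362 z 145.7 [array([ 604.4, -264.8]), array([31.9, 30.9]), np.float64(67.0)] [array([ 604.6, -264.7]), np.float64(16.4)]
70 323 z 74.1 [array([498.8,  77.9]), array([64.6, 63.2]), np.float64(43.2)] [array([498. ,  79.1]), np.float64(34.0)]
70 246 z 74.1 [array([612.1, 305.6]), array([61.6, 65.5]), np.float64(13.5)] [array([613. , 305.2]), np.float64(34.2)]
```

View pics/end_side.png

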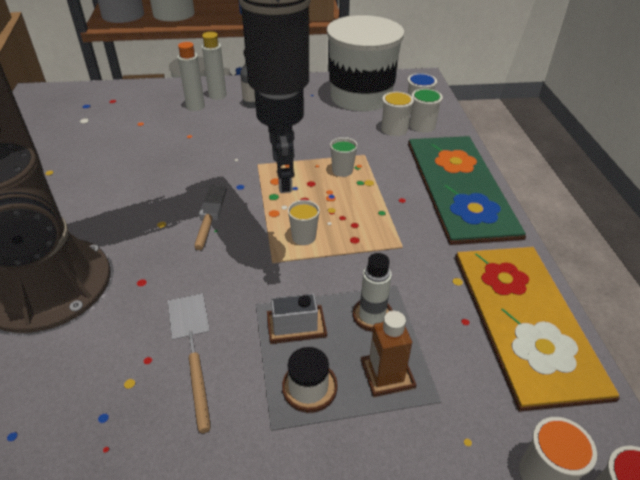

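View pics/end_top.png

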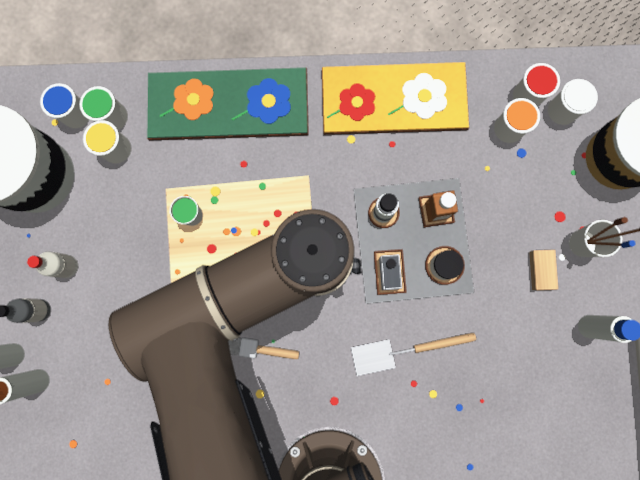

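All four containers stand in their holders (in the top view: can 385,209; bottle 440,207; tin 390,271; jar 445,265). Both cups are where they started, and the gripper is clear.

```bash
python3 -c "
from rig import env
print(env.job_done())"
```

```text
the job is handed in; nothing more can be done
None
```

The job is handed in: all four containers stand upright inside their matching holders. I loaded the bottle and can into the back row first, then the jar and tin in front. Each was lowered until light contact (16 N or less) before release, and the whole job took about 33 s of the 122 s allowed.

**Last checks (wrist, top and side cameras):**
- **Height:** tops measured at about 146–147 mm for the two tall ones, 68–69 mm for the jar and 60–61 mm for the tin body. All match standing on the holder floors.
- **Position:** every container was within about 2 mm of its holder's centre, against 8 mm of clearance on each side.
- **Paint cups:** both cups are within about 2 mm of where they started, and the robot is touching nothing.

**Disagreements:** the cameras differ from each other by 1–2 mm, which is within their calibration. In the final pictures the arm hid the yellow cup from the top camera and the bottle was out of the wrist camera's view, so each was checked with the other two cameras. No check failed.

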